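# Clip the probe on the beaker and hold the run button

## Task

Get the stirrer ready for a dry run: take the blue sprung probe clip off its stand and clip it onto the rim of the beaker so that its probe hangs inside, leaving the beaker upright on the middle of the stirrer's plate. Then, with the clip let go, press the red hold-to-run button about 10 mm down, until the white band on its stem has just gone and only green shows (not down to the stop), and finish while still holding it there. Leave the bottles and jars alone.

Things in the scene. Friction and masses are not known exactly. Their poses are not given: they have to be found in the camera images.
- clip: Sprung probe clip, 60 g, like a clothes peg, jaws down, two blue handles up. Origin on its pivot; parked, z is up and +x points from the probe side to the outer side. The body is the probe half: with the handles fully squeezed it tips by 0.22 rad (the other half as much the other way), the clip as a whole staying upright. A pivot bar of 5 mm radius is the depth stop between the jaws.
- clip_grip (a point): Where to squeeze: midway between the handles, 36 mm above the pivot. Handles 16 mm wide (y), one each side in x, lean out as a V from 2 to 47 mm above the pivot, 39 mm over the outside at the top. Squeeze along x, about 7 N here, until a firm stop: handles parallel, 17 mm over the outside. Squeezing harder (25 N) does no harm.
- clip_jaw (a joint): Jaw opening angle of the clip, rad: 0 when it grips a 4 mm wall or tab, -0.1 closed on nothing, 0.44 with the handles fully squeezed. Sprung towards closed, about 4 N on the wall.
- clip_mouth (a point): Midway between the jaws, 25 mm below the pivot, fixed to the probe half. Jaws 14 mm wide (y), from 6 to 34 mm below the pivot; faces parallel and 4 mm apart at angle 0; fully open the gap is 19 mm at the tips and 10 mm at 14 mm below the pivot. The clip holds well with the pivot 5 to 20 mm above the rim.
- probe_tip (a point): Lower end of the clip's probe: steel rod, 6 mm thick, parallel to the jaws, 18 mm to the -x side of the pivot, ending 75 mm below it. Its orange head is 12 mm thick and reaches 4 mm above the pivot (11 mm with the handles squeezed).
- stand: Parking stand, fixed: dark base 100 x 80 x 12 mm with an upright aluminium tab 4 mm thick (x), 50 mm wide (y), top 110 mm above the table. Origin under its centre. At the start the clip sits astride the top of the tab, its pivot 115 mm above the table, axes parallel to the stand's.
- beaker: Empty translucent beaker, loose on the stirrer's white plate, 0.35 kg, outside diameter 100 mm, 110 mm high, wall 4 mm, floor 5 mm; plain round rim all the way round. Origin under its centre.
- rim_centre (a point): Centre of the beaker's mouth, level with its rim.
- plate_centre (a point): Centre of the top of the stirrer's white square plate, 75 mm above the table; the stirrer is fixed, yellow, 170 mm wide.
- switch_box: Fixed grey hold-to-run switch box, 100 x 120 x 50 mm, with a red mushroom button on top. Origin under its centre.
- run_button (a joint): Travel of the red button, m: 0 up, 0.016 at its bottom stop. Spring: 2.5 N to start, 6 N at 10 mm, 8 N at the stop. Its stem shows 10 mm of white below 6 mm of green; at 10 mm travel the white has just gone and only green shows.
- button_top (a point): Centre of the top of the red button cap (44 mm across), 84 mm above the table when up; moves down with it.
- white_bottle: Bystander, loose: white bottle with a black cap, 56 mm across, 150 tall, behind the stirrer. Origin under its centre. Leave it alone.
- amber_bottle: Bystander, loose: amber bottle, 60 mm across, 120 tall, behind the stirrer. Origin under its centre. Leave it alone.
- blue_jar: Bystander, loose: small jar with a blue lid, 36 mm across, 50 tall, between robot and stirrer. Origin under its centre. Leave it alone.
- sample_jar: Bystander, loose: small jar with a white lid, 48 mm across, 45 tall, between robot and stirrer. Origin under its centre. Leave it alone.
Not all that is in view belongs to the job. What is shaped like the beaker but orange is not meant.

How it is judged (in metres and radians):
On the way, in this order (a step that is already met when the one before it is completed fails the run):
1. the clip grips the beaker's rim with its probe inside, and the gripper has let go of it (horizontal distance between clip_mouth and rim_centre between 0.04 and 0.056 m and z of clip in the frame of rim_centre between 0 and 0.024 m and horizontal distance between probe_tip and rim_centre below 0.042 m and z of probe_tip in the frame of rim_centre below -0.03 m and angle between clip's own z axis and vertical below 0.3 rad and value of joint clip_jaw between -0.075 and 0.15 rad and contact force between clip and beaker above 1 N and contact force between each of the fingers, the arm and clip below 0.05 N and horizontal distance between beaker and plate_centre below 0.03 m and angle between beaker's own z axis and vertical below 0.05 rad and z of beaker in the frame of plate_centre below 0.004 m and linear speed of each of clip, beaker below 0.02 m/s), for 0.2 s.
2. the robot holds the button 7 to 13 mm down (value of joint run_button between 0.007 and 0.013 m and contact force between any of the fingers, the arm and switch_box above 1 N), for 0.5 s.
At the end, for the whole second after the job is handed in: The clip grips the beaker rim by itself, upright within 0.3 rad, pivot at most 24 mm above the rim, probe tip inside and 30 mm or more below the rim; the beaker stands on the plate within 30 mm of its centre; the robot touches no clip and holds the button 7 to 13 mm down (all of step 1 and all of step 2); the arm keeps its last pose, push and grip.
It fails at once if the white bottle is pushed more than 25 mm or tipped (distance of white_bottle from where it was at the start of the episode above 0.025 m or angle between white_bottle's own z axis and vertical above 0.4 rad).
It fails at once if the amber bottle is pushed more than 25 mm or tipped (distance of amber_bottle from where it was at the start of the episode above 0.025 m or angle between amber_bottle's own z axis and vertical above 0.4 rad).
It fails at once if the blue jar is pushed more than 25 mm or tipped (distance of blue_jar from where it was at the start of the episode above 0.025 m or angle between blue_jar's own z axis and vertical above 0.4 rad).
It fails at once if the sample jar is pushed more than 25 mm or tipped (distance of sample_jar from where it was at the start of the episode above 0.025 m or angle between sample_jar's own z axis and vertical above 0.4 rad).
It also fails if it takes over 58 s, if anything falls off the work surface, if the arm or the gripper's body presses on something with over 40 N, if the wrist force passes 120 N, or if a joint passes its speed limit or range.

## Robot

A 6-joint arm with a two-finger parallel gripper is mounted at the origin on the work surface. World frame = base frame: x ahead of the robot, y to its left, z up, the work surface at z = 0. Lengths are in mm, angles in rad, forces in N, time in s.
With the tool pointing down it reaches from about 275 to 1000 mm from the base axis. Payload 8.4 kg.
Tool frame: the origin (TCP) lies on the centre line of the jaws, within the pads' length; the fingertips stand 17 mm ahead of it and the grasp point (between the pads) lies 2 mm behind it (r.tcp_to_tips is the z of the fingertips in the tool frame, in mm); z points along the fingers, y is the direction in which the jaws open and shut (so a half turn about z gives the same grasp; the last joint's range is limited). The gripper opens to 85 mm and grips with 20 to 120 N. Pads are 22 mm wide; open, the fingers measure 114 mm over their backs; the gripper's body (76 mm by 85 mm) begins 54 mm behind the grasp point. The pads swing forward as they close: fully open they stand 13 mm farther back than shut.
Start: joints at [-1.176, 0.353, 1.633, -0, 1.155, -0.002], TCP at [241.542, -576.442, 248.281] pointing down, gripper open.
Joint ranges: [-2.63, 2.63], [-0.92, 2.1], [0.06, 2.66], [-1.3, 4.44], [0, 2.69], [-3.02, 3.02]. Speed limits (rad/s): [2.22, 2.22, 2.79, 3.14, 3.14, 3.14].

## Interface

Orientations are given as [roll, pitch, yaw] about the fixed x, y, z axes, in that order (R = Rz(yaw) Ry(pitch) Rx(roll)).
In Python, from rig import r, cams, job gives the robot as it stands.
- The arm moves only by the tool drive_tool, never from a script. Its argument "deltas" is a list of rows, each a list of 4 numbers: the shift along the tool's x, y, z in cm, then the turn about the tool's z in rad. In form: [[x, y, z, roll], ...]. A call has 1 to 12 rows; each row shifts and turns the commanded pose from where the row before left it, along the tool's axes as they then stand; what a row does not reach is not made up. A row lasts 1/12 s, in which the tool goes at most 41.7 mm and 7.16 degrees, less where a joint would pass 70% of its speed; a pose out of reach is approached as far as the arm can. A call with a gripper value outside its range is refused whole. "jaw" is the closure, from 0 (fully open) to 1 (shut), set as the call begins (left out, the last holds). The fingers move at their own pace and stop on an object; "force" is the grip in N (left out, the last holds). Time passes only in rows, so rows that do not move let the fingers close. It gives the time, the measured TCP pose, the force and the opening at its end, in the units of the state.
- r.sense(): the state, without advancing time (a new reading comes with each control period).
- cams.grab_frame(name): name is "scene" or "top" or "wrist"; returns (picture, depth): 400x640x3 uint8, red, green, blue; 400x640 float32, mm along the optical axis (not along the pixel's ray), 0 where there is no reading.
- cams.camera_params(name): a dict with "fx", "fy", "cx", "cy" (pixels), "R" (3x3) and "t" (3): a world point X has camera coordinates R X + t. Camera axes: x right, y down, z forward; pixel columns grow to the right and rows downward; lengths in mm; the calibration is good to about 2 mm. The wrist camera is an equidistant fisheye: a pixel r from the principal point sees the ray r / f radians off the axis. A picture is of the moment at which its call begins: read the wrist's pose just before it. camera_params takes no time and is no camera call; for the wrist camera it gives the pose at the moment of the call.
- job.sign_off(): hands the job in, once; it reports no verdict.
The state is a dict: "clock": time; "qpos": joint angles; "qvel": joint speeds; "joint_efforts": joint torques, N m; "eef_pos": TCP position; "tcp_rot": TCP orientation; "contact_force": force on the tool from outside, world axes, zero at the start; "wrist_torque": the same for the moment, N m; "opening": opening from 0.0 (shut) to 1.0 (fully open).
Only numpy, scipy, OpenCV 4.12 (cv2) and the standard library are available. Lean on these libraries where they do the work, as an engineer would, in place of code of your own. Each camera call takes 0.05 s, during which the arm holds its last target. There are 200 camera calls.

## Working session

There is one attempt and no reset: what is moved stays moved. The work goes in short steps, Python scripts to look and compute and a tool call to move; the robot and the scene stay as the last step left them, time stands still between calls to the robot, and variables do not carry over. Pictures are saved under pics/ and viewed, about 8 in all and at most 12, crops included, and the job is handed in when it is done.

Besides the shell and the picture viewer there is one more tool, called after "Call:" as a command line: name --pt "numbers of a row" for each row, then --argument value for the rest. drive_tool: Moves the arm, as the interface text tells. Its arguments: {"type":"object","properties":{"deltas":{"type":"array"},"jaw":{"type":"number"},"force":{"type":"number"}},"required":["deltas"]}

```bash
ls; mkdir -p pics; cat > h.py <<'E'
import numpy as np, cv2
from rig import r, cams, job
def grab(n):
    p=cams.camera_params(n); im,d=cams.grab_frame(n); return im,d,p
def world(u,v,d,p):
    c=np.array([(u-p['cx'])/p['fx']*d,(v-p['cy'])/p['fy']*d,d]); return np.array(p['R']).T@(c-np.array(p['t']))
def cloud(d,p):
    v,u=np.mgrid[:d.shape[0],:d.shape[1]]
    c=np.stack([(u-p['cx'])/p['fx']*d,(v-p['cy'])/p['fy']*d,d],-1)
    return (c-np.array(p['t']))@np.array(p['R'])
def save(n,im): cv2.imwrite('pics/'+n+'.png',im[...,::-1])
E
python3 - <<'E'
from h import *
s=r.sense(); print({k:np.round(v,3) for k,v in s.items()})
for n in ('scene','top'):
    im,d,p=grab(n); save(n,im); np.savez('pics/'+n+'.npz',im=im,d=d,**{k:np.array(p[k]) for k in p})
    print(n,{k:np.round(p[k],3).tolist() for k in p})
E
```

```text
pics
{'clock': np.float64(0.0), 'qpos': array([-1.176,  0.354,  1.634, -0.   ,  1.155, -0.002]), 'qvel': array([ 0.   , -0.   , -0.001,  0.   ,  0.   , -0.001]), 'joint_efforts': array([-0.0000e+00, -6.0526e+01, -3.4206e+01, -0.0000e+00,  9.0000e-03,
       -0.0000e+00]), 'eef_pos': array([ 241.363, -576.036,  247.547]), 'tcp_rot': array([-3.14 ,  0.   ,  0.397]), 'contact_force': array([ 0.64 , -0.063, -0.018]), 'wrist_torque': array([-0.01 ,  0.07 , -0.022]), 'opening': np.float64(0.999)}
scene {'fx': 424.072, 'fy': 424.072, 'cx': 317.058, 'cy': 202.355, 'R': [[0.014, 1.0, -0.004], [0.542, -0.011, -0.84], [-0.84, 0.009, -0.542]], 't': [1.556, -158.229, 1480.317]}
top {'fx': 366.995, 'fy': 366.995, 'cx': 317.806, 'cy': 200.57, 'R': [[-0.025, -1.0, 0.019], [-0.991, 0.022, -0.135], [0.135, -0.022, -0.991]], 't': [-6.602, 536.594, 965.376]}
```

View pics/scene.png

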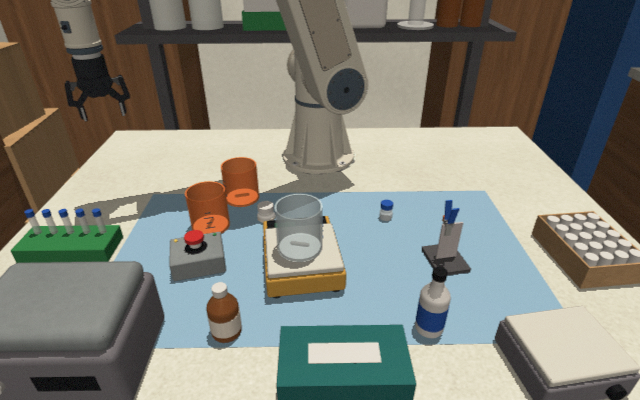

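View pics/top.png

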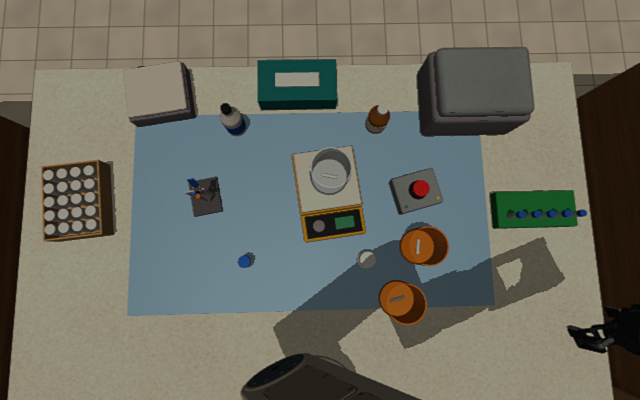

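The clip is at scene (451,213) / top (197,188). Things that could be taken for it are the blue jar lid at (387,205) and the blue tube caps at (30–97,213). The clear beaker is at scene (299,225) / top (330,170), and the orange look-alikes are at (207,207) and (240,180). The red button is at scene (194,238) / top (420,188). Next I'll measure these.

```bash
python3 - <<'E'
from h import *
D={n:dict(np.load(f'pics/{n}.npz')) for n in('scene','top')}
def med(m,P): q=P[m]; return np.round(np.median(q,0),1),np.round(q.min(0),0),np.round(q.max(0),0),len(q)
for n,z in D.items():
    im=z['im'];P=cloud(z['d'],z);h=cv2.cvtColor(im,cv2.COLOR_RGB2HSV);z['P']=P
    ok=z['d']>0
    red=ok&((h[...,0]<5)|(h[...,0]>174))&(h[...,1]>170)&(h[...,2]>90)&(P[...,2]>60)&(P[...,2]<95)
    print(n,'red',med(red&(P[...,2]>78),P))
    box={'scene':(425,190,480,275),'top':(180,170,225,220)}[n]
    reg=np.zeros_like(ok);reg[box[1]:box[3],box[0]:box[2]]=1
    bl=ok&reg&(h[...,0]>105)&(h[...,0]<125)&(h[...,1]>170)
    print(n,'blue',med(bl&(P[...,2]>100),P))
    dk=ok&reg&(h[...,2]<90)&(abs(P[...,2]-12)<6)
    q=P[dk][:,:2].astype(np.float32);print('base',len(q),cv2.minAreaRect(q))
    tab=ok&reg&(P[...,2]>30)&(P[...,2]<90)&(h[...,1]<60);print('tab',tab.sum(), tab.sum() and med(tab,P))
    hi=ok&reg&(P[...,2]>100)
    print('hi',med(hi,P))
    # plate
    reg=(P[...,0]>400)&(P[...,0]<900)&(abs(P[...,1])<150)&ok
    pl=reg&(abs(P[...,2]-75)<5)
    q=P[pl][:,:2].astype(np.float32);print('plate',len(q),cv2.minAreaRect(q))
    w=pl&(h[...,1]<70)&(h[...,2]>120);q=P[w][:,:2].astype(np.float32);print('platewhite',len(q),cv2.minAreaRect(q))
    rim=reg&(P[...,2]>178)&(P[...,2]<195)
    q=P[rim][:,:2].astype(np.float32);print('rim',len(q), len(q)>5 and (cv2.minEnclosingCircle(q),cv2.fitEllipse(q)))
    sb=ok&(abs(P[...,2]-50)<4)&(P[...,1]<-80)&(P[...,1]>-330)&(P[...,0]>350)&(h[...,1]<60)
    q=P[sb][:,:2].astype(np.float32);print('box',len(q),cv2.minAreaRect(q))
c=D['scene']['im'][180:290,400:500];save('crop',cv2.resize(np.hstack([c,D['top']['im'][140:250,160:260]]),None,fx=4,fy=4,interpolation=cv2.INTER_CUBIC))
E
```

```text
scene red (array([ 562.3, -288.9,   85.5]), array([ 536., -309.,   78.]), array([ 579., -270.,   89.]), 206)
scene blue (array([554.8, 283.7, 144.1]), array([544., 275., 123.]), array([580., 294., 166.]), 177)
base 563 ((560.9734497070312, 294.44232177734375), (100.97102355957031, 78.73171997070312), 9.636821746826172)
tab 412 (array([560.2, 295.8,  60.2]), array([553., 271.,  30.]), array([568., 321.,  90.]), 412)
hi (array([565.9, 282. , 141.8]), array([539., 196., 100.]), array([769., 321., 168.]), 486)
plate 7323 ((708.8702392578125, 9.12689208984375), (417.02471923828125, 228.5229034423828), 8.865344047546387)
platewhite 3179 ((708.8751220703125, 9.06622314453125), (417.90228271484375, 227.48228454589844), 9.132486343383789)
rim 458 (((594.6568603515625, -47.46555709838867), 51.56395721435547), ((595.5140991210938, -47.37213897705078), (95.40514373779297, 95.95509338378906), 57.68891525268555))
box 1367 ((634.4248657226562, -242.49685668945312), (205.68359375, 587.5121459960938), 80.60530853271484)
top red (array([ 557.2, -289.2,   84.3]), array([ 538., -309.,   80.]), array([ 5
[... 229 characters left out ...]
965)
tab 71 (array([559.2, 280.6,  59.4]), array([541., 270.,  32.]), array([566., 319.,  89.]), 71)
hi (array([561.1, 284.1, 120.9]), array([538., 271., 101.]), array([580., 318., 166.]), 193)
plate 3893 ((709.6907958984375, 8.690200805664062), (415.6145935058594, 226.9257049560547), 9.317512512207031)
platewhite 2571 ((706.5765991210938, -21.087387084960938), (401.471923828125, 165.0639190673828), 10.77181625366211)
rim 257 (((595.0838012695312, -47.65007019042969), 49.768062591552734), ((594.7405395507812, -47.82084274291992), (95.31005096435547, 95.61920166015625), 68.39990234375))
box 1286 ((631.062255859375, -242.40383911132812), (230.75048828125, 583.6094970703125), 72.47853088378906)
```

View pics/crop.png

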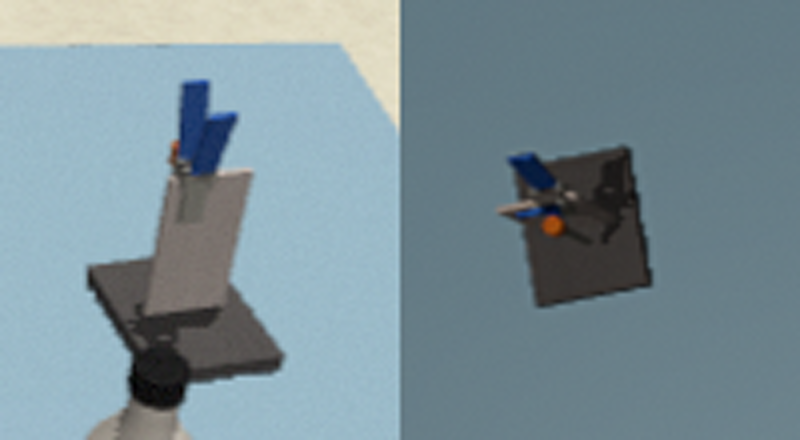

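The crop shows the blue clip astride the tab, with its orange probe head on the robot side. So clip +x points away from the robot, at yaw ≈ 0.17, with its pivot near (562, 284.5). Next I'll check the plate centre and start the approach: turn while rising, then cross.

```bash
python3 - <<'E'
from h import *
for n in('scene','top'):
    z=dict(np.load(f'pics/{n}.npz'));P=cloud(z['d'],z)
    m=((abs(P[...,2]-75)<5)&(abs(P[...,1]+47)<140)&(P[...,0]>420)&(P[...,0]<690)).astype(np.uint8)
    k,l,st,_=cv2.connectedComponentsWithStats(m);i=1+st[1:,4].argmax();print(st[i])
    q=P[l==i];print(n,cv2.minAreaRect(q[:,:2].astype(np.float32)))
    h=cv2.cvtColor(z['im'],cv2.COLOR_RGB2HSV)
    w=(l==i)&(h[...,1]<60)&(h[...,2]>100);w=cv2.morphologyEx(w.astype(np.uint8),cv2.MORPH_OPEN,np.ones((5,5)))>0
    print('white',w.sum(),cv2.minAreaRect(P[w][:,:2].astype(np.float32)))
    o=(h[...,0]>5)&(h[...,0]<20)&(h[...,1]>150)&(P[...,2]>95)&(P[...,1]>240)&(P[...,0]>500)&(P[...,0]<620)
    print('orange',o.sum(),np.median(P[o],0))
E
```

```text
[ 266  223   78   54 1899]
scene ((590.1151733398438, -42.45536804199219), (161.7100372314453, 159.98031616210938), 6.757645130157471)
white 1803 ((591.6493530273438, -42.2049560546875), (157.60548400878906, 160.04042053222656), 7.323392391204834)
orange 1 [540.15352551 278.69385232 113.92885982]
[ 293  146   68   67 1941]
top ((590.9453125, -42.86900329589844), (160.220947265625, 159.9062957763672), 7.212770938873291)
white 1696 ((591.0995483398438, -43.087501525878906), (159.7322998046875, 156.38885498046875), 7.320709705352783)
orange 23 [543.24652538 280.9407601  118.55670778]
```

Call:
drive_tool --pt "0 0 -0.5 -0.122" --pt "0 0 -0.5 -0.122" --pt "0 0 -0.5 -0.122" --pt "0 0 -0.5 -0.122" --pt "0 0 -0.5 -0.122" --pt "0 0 -0.5 -0.122" --pt "0 0 -0.5 -0.122" --pt "0 0 -0.5 -0.122" --pt "0 0 -0.5 -0.122" --pt "0 0 -0.5 -0.122" --pt "0 0 -0.5 -0.122" --pt "0 0 0 0" --jaw 0

```text
clock: 1.1
eef_pos: [241.7, -576.7, 303.9]
tcp_rot: [3.141, 0.001, 1.744]
contact_force: [0.3, 0.7, 0.2]
opening: 1.004
```

Call:
drive_tool --pt "3.3 1.92 0 0" --pt "3.3 1.92 0 0" --pt "3.3 1.92 0 0" --pt "3.3 1.92 0 0" --pt "3.3 1.92 0 0" --pt "3.3 1.92 0 0" --pt "3.3 1.92 0 0" --pt "3.3 1.92 0 0" --pt "3.3 1.92 0 0" --pt "3.3 1.92 0 0" --pt "3.3 1.92 0 0" --pt "3.3 1.92 0 0"

```text
clock: 2.1
eef_pos: [402.5, -145.6, 303.1]
tcp_rot: [3.142, 0.0, 1.734]
contact_force: [1.5, 0.4, 0.2]
opening: 0.999
```

Call:
drive_tool --pt "3.3 1.92 0 0" --pt "3.3 1.92 0 0" --pt "3.3 1.92 0 0" --pt "3.3 1.92 0 0" --pt "3.3 1.92 0 0" --pt "3.3 1.92 0 0" --pt "3.3 1.92 0 0" --pt "3.3 1.92 0 0" --pt "3.3 1.92 0 0" --pt "3.3 1.92 0 0" --pt "3.3 1.92 0 0" --pt "0 0 0 0"

```text
clock: 3.1
eef_pos: [551.5, 251.3, 302.4]
tcp_rot: [3.141, -0.002, 1.737]
contact_force: [-1.5, -0.8, -0.2]
opening: 1.0
```

Call:
drive_tool --pt "0 0 2 0" --pt "0 0 2 0" --pt "0 0 2 0" --pt "0 0 0 0" --pt "0 0 0 0"

```text
clock: 3.52
eef_pos: [549.2, 245.2, 242.3]
tcp_rot: [-3.139, 0.001, 1.736]
contact_force: [-1.0, -0.5, 0.3]
opening: 0.998
```

```bash
python3 - <<'E'
from h import *
s=r.sense();print(s['eef_pos'],s['tcp_rot'])
im,d,p=grab('wrist');save('w1',im);print({k:np.round(p[k],3).tolist() for k in p})
h=cv2.cvtColor(im,cv2.COLOR_RGB2HSV)
R=np.array(p['R']);t=np.array(p['t'])
v,u=np.mgrid[:400,:640];x=(u-p['cx'])/p['fx'];y=(v-p['cy'])/p['fy'];rr=np.hypot(x,y);th=rr
s=np.where(rr>1e-6,np.tan(th)/np.maximum(rr,1e-6),1)
c=np.stack([x*s*d,y*s*d,d],-1);P=(c-t)@R
b=(h[...,0]>105)&(h[...,0]<125)&(h[...,1]>150)&(d>0)&(P[...,2]>100)&(abs(P[...,0]-560)<60)
q=P[b];print(len(q),np.median(q,0),q.min(0),q.max(0))
top=q[q[:,2]>150];print(len(top),cv2.minAreaRect(top[:,:2].astype(np.float32)))
E
```

```text
[549.21847734 245.23293646 242.2684034 ] [-3.13879966e+00  7.33396933e-04  1.73617350e+00]
{'fx': 309.707, 'fy': 309.707, 'cx': 320.402, 'cy': 202.98, 'R': [[0.986, 0.165, -0.002], [0.157, -0.938, 0.309], [0.049, -0.305, -0.951]], 't': [-582.249, 106.069, 422.276]}
344 [571.55975794 285.98230898 161.58915813] [542.10331322 246.44348888 120.03382249] [611.61091386 295.52791404 300.69475214]
256 ((580.5795288085938, 276.6608581542969), (32.04222869873047, 80.48257446289062), 67.47024536132812)
```

View pics/w1.png

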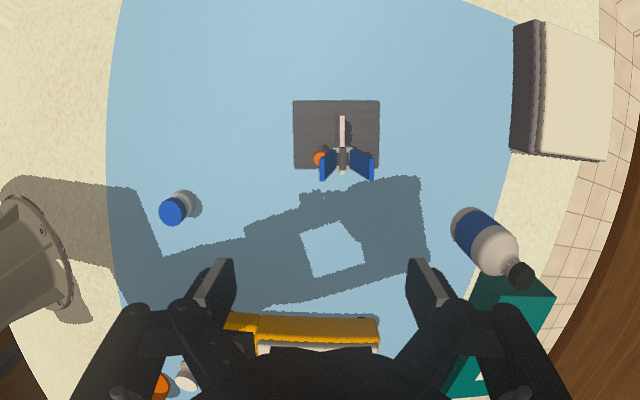

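The wrist view shows the blue handles at (327,168) and (365,168), the orange head on the robot side at (319,158), and the white bottle well off to the right. I'll refine the handle tops.

```bash
cat >> h.py <<'E'
def wcloud(d,p):
    v,u=np.mgrid[:400,:640];x=(u-p['cx'])/p['fx'];y=(v-p['cy'])/p['fy'];rr=np.maximum(np.hypot(x,y),1e-6)
    s=np.tan(rr)/rr
    return (np.stack([x*s*d,y*s*d,d],-1)-np.array(p['t']))@np.array(p['R'])
E
python3 - <<'E'
from h import *
im,d,p=grab('wrist');P=wcloud(d,p);h=cv2.cvtColor(im,cv2.COLOR_RGB2HSV)
b=(h[...,0]>105)&(h[...,0]<125)&(h[...,1]>150)&(d>0)
b[:140]=0;b[190:]=0;b[:,:310]=0;b[:,385:]=0
for a,c in((310,343),(343,385)):
    m=b.copy();m[:,:a]=0;m[:,c:]=0;q=P[m];q=q[(q[:,2]>150)&(q[:,2]<172)];print(len(q),q.mean(0),cv2.minAreaRect(q[:,:2].astype(np.float32)))
q=P[b];q=q[(q[:,2]>115)&(q[:,2]<172)];print(q.max(0),q.min(0));print(cv2.minAreaRect(q[:,:2].astype(np.float32)))
tab=(abs(P[...,2]-110)<4)&(h[...,1]<70)&(d>0)&(abs(P[...,0]-560)<40)&(abs(P[...,1]-300)<40)
q=P[tab];print('tab',len(q),cv2.minAreaRect(q[:,:2].astype(np.float32)))
E
```

```text
111 [544.66361121 282.57268476 161.82029931] ((544.5764770507812, 282.4495849609375), (3.445453405380249, 15.895164489746094), 9.581911087036133)
162 [576.3453219  288.02937031 159.94772143] ((576.0911254882812, 288.1399230957031), (5.871917724609375, 14.822265625), 10.947793960571289)
[579.77406758 295.64033357 163.48041262] [541.79488135 274.6224349  120.91135434]
((561.0164184570312, 285.1947021484375), (36.75730895996094, 15.895162582397461), 9.477682113647461)
tab 211 ((559.2763061523438, 295.0119934082031), (42.45899963378906, 29.27460289001465), 67.1024169921875)
```

Call:
drive_tool --pt "1.9 0.9 0 0" --pt "1.85 0.9 0 0" --pt "0 0 2 0" --pt "0 0 2 0" --pt "0 0 1 0" --pt "0 0 0 0" --pt "0 0 0 0"

```text
clock: 4.2
eef_pos: [561.7, 285.6, 194.0]
tcp_rot: [3.141, -0.0, 1.738]
contact_force: [-0.2, 0.1, 0.4]
opening: 0.999
```

Call:
drive_tool --pt "0 0 1.5 0" --pt "0 0 1.5 0" --pt "0 0 1.3 0" --pt "0 0 0 0" --pt "0 0 0 0"

```text
clock: 4.62
eef_pos: [561.6, 285.6, 150.6]
tcp_rot: [-3.141, 0.0, 1.739]
contact_force: [0.2, -0.5, 0.6]
opening: 1.0
```

Call:
drive_tool --pt "0 0 0 0" --pt "0 0 0 0" --pt "0 0 0 0" --pt "0 0 0 0" --pt "0 0 0 0" --pt "0 0 0 0" --pt "0 0 0 0" --pt "0 0 0 0" --pt "0 0 0 0" --pt "0 0 0 0" --pt "0 0 0 0" --pt "0 0 0 0" --jaw 1 --force 25

```text
clock: 5.62
eef_pos: [562.1, 286.1, 151.5]
tcp_rot: [3.14, -0.001, 1.739]
contact_force: [-1.1, -0.2, 8.1]
opening: 0.182
```

Opening 0.182 ≈ 16 mm, so the handles are fully squeezed. Lifting.

Call:
drive_tool --pt "0 0 -0.5 0" --pt "0 0 -1 0" --pt "0 0 -1.5 0" --pt "0 0 -1.5 0" --pt "0 0 -2 0" --pt "0 0 -2 0" --pt "0 0 -2 0" --pt "0 0 -2 0" --pt "0 0 -2 0" --pt "0 0 -2 0" --pt "0 0 -1.5 0" --pt "0 0 0 0"

```text
clock: 6.62
eef_pos: [562.7, 286.3, 334.6]
tcp_rot: [3.136, -0.002, 1.739]
contact_force: [0.9, 0.3, -0.2]
opening: 0.183
```

```bash
python3 - <<'E'
from h import *
im,d,p=grab('wrist'); im2,d2,p2=grab('scene')
a=cv2.resize(im[180:400,190:470],None,fx=1.4,fy=1.4);b=cv2.resize(im2[110:230,400:500],None,fx=308/120,fy=308/120)
save('w2',np.hstack([a,b[:308]]));print(r.sense()['eef_pos'])
E
```

```text
[561.49773152 285.69583831 330.72826138]
```

View pics/w2.png

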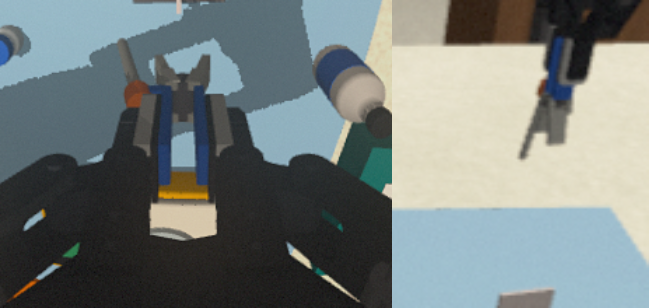

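The clip is held fully squeezed, with its jaws open at about crop (183,75) and the probe on the robot side. I'll carry it over the far rim point.

Call:
drive_tool --pt "-1.5 0.1 0 0" --pt "-2.5 0.2 0 0" --pt "-3 0.22 0 0" --pt "-3.2 0.25 0 0" --pt "-3.2 0.25 0 0" --pt "-3.2 0.25 0 0" --pt "-3.2 0.25 0 0" --pt "-3.2 0.25 0 0" --pt "-3.2 0.25 0 0" --pt "-3.0 0.21 0 0" --pt "-2.2 0.2 0 0" --pt "-1.0 0.1 0 0"

```text
clock: 7.72
eef_pos: [640.2, -33.2, 328.5]
tcp_rot: [-3.139, 0.001, 1.736]
contact_force: [0.4, 0.1, -0.7]
opening: 0.186
```

Call:
drive_tool --pt "0 0 0 0" --pt "0 0 0 0" --pt "0 0 0 0"

```text
clock: 7.97
eef_pos: [640.1, -28.6, 329.7]
tcp_rot: [-3.14, -0.001, 1.739]
contact_force: [0.9, 0.3, -1.0]
opening: 0.185
```

```bash
cat > chk.py <<'E'
from h import *
import sys
s=r.sense();print(s['eef_pos'],s['tcp_rot'],s['contact_force'])
im,d,p=grab('scene');P=cloud(d,p);h=cv2.cvtColor(im,cv2.COLOR_RGB2HSV)
near=(abs(P[...,0]-630)<90)&(abs(P[...,1]+45)<70)&(d>0)
rim=near&(P[...,2]>178)&(P[...,2]<190)&(P[...,0]<655)
for nm,m in(('blue',near&(h[...,0]>105)&(h[...,0]<125)&(h[...,1]>150)&(P[...,2]>170)),('orange',near&(h[...,0]>3)&(h[...,0]<20)&(h[...,1]>150)&(P[...,2]>150))):
    q=P[m];print(nm,len(q),len(q) and (np.median(q,0).round(1),q.min(0).round(),q.max(0).round(),np.argwhere(m).mean(0)))
q=P[rim][:,:2].astype(np.float32);print('rim',len(q),len(q)>5 and cv2.fitEllipse(q))
wi,wd,wp=grab('wrist')
a=cv2.resize(im[100:280,230:370],None,fx=2.8,fy=2.8);b=cv2.resize(wi[150:400,180:480],(480,400))
hh=min(a.shape[0],400);a=cv2.resize(a,(int(a.shape[1]*400/a.shape[0]),400));save(sys.argv[1],np.hstack([a,b]))
E
python3 chk.py c1
```

```text
[640.06272544 -28.6211191  329.68026362] [-3.14049503e+00 -7.39305552e-04  1.73920799e+00] [ 0.94129602  0.26739452 -0.9514413 ]
blue 42 (array([647.7, -29.4, 305.4]), array([638., -37., 300.]), array([651., -22., 312.]), array([167.26190476, 306.33333333]))
orange 0 0
rim 461 ((595.6724853515625, -47.461517333984375), (95.45677185058594, 96.00602722167969), 88.40341186523438)
```

View pics/c1.png

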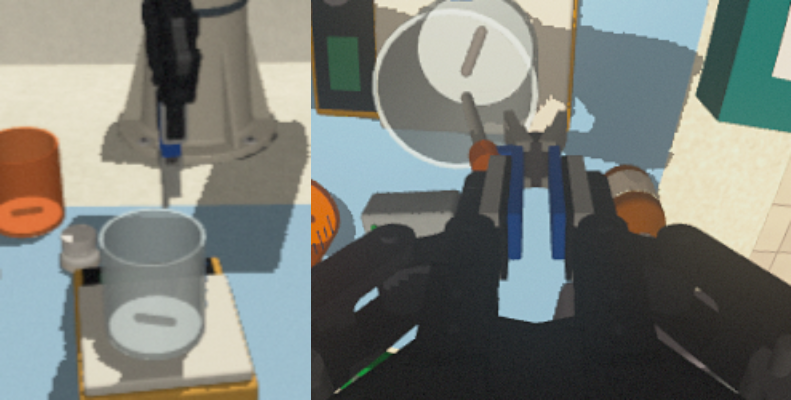

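Call:
drive_tool --pt "-0.56 0.03 0 0" --pt "-0.56 0.03 0 0" --pt "0 0 1.2 0" --pt "0 0 1.4 0" --pt "0 0 1.4 0" --pt "0 0 1.4 0" --pt "0 0 1.2 0" --pt "0 0 0 0" --pt "0 0 0 0" --pt "0 0 0 0"

```text
clock: 8.9
eef_pos: [643.4, -40.5, 264.8]
tcp_rot: [3.141, 0.0, 1.739]
contact_force: [0.4, 0.3, -0.2]
opening: 0.183
```

```bash
python3 chk.py c2
```

```text
[643.42120621 -40.48418805 264.77131534] [3.14092420e+00 1.32801172e-04 1.73876922e+00] [ 0.39025313  0.32595998 -0.23494224]
blue 33 (array([651.2, -40.2, 240.1]), array([642., -48., 235.]), array([653., -34., 245.]), array([198.75757576, 300.6969697 ]))
orange 0 0
rim 410 ((595.5595703125, -47.49380874633789), (95.5, 95.60015106201172), 176.38119506835938)
```

View pics/c2.png

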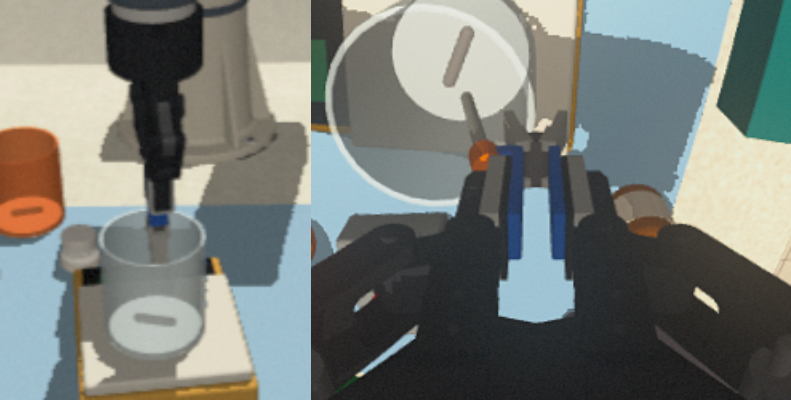

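The rim runs midway between the open jaw tips (wrist crop ~(533,115), tips at 505 and 565), and the probe is over the inside. Lowering.

Call:
drive_tool --pt "0 0 0.6 0" --pt "0 0 0.6 0" --pt "0 0 0.6 0" --pt "0 0 0.6 0" --pt "0 0 0.6 0" --pt "0 0 0.2 0" --pt "0 0 0 0" --pt "0 0 0 0"

```text
clock: 9.67
eef_pos: [643.1, -40.5, 232.1]
tcp_rot: [-3.141, -0.0, 1.739]
contact_force: [0.3, -0.0, -0.8]
opening: 0.184
```

Call:
drive_tool --pt "0 0 0 0" --pt "0 0 0 0" --pt "0 0 0 0" --jaw 0.7

```text
clock: 9.92
eef_pos: [643.0, -40.5, 232.5]
tcp_rot: [3.142, 0.0, 1.739]
contact_force: [0.1, -0.3, -0.4]
opening: 0.302
```

Call:
drive_tool --pt "0 0 0 0" --pt "0 0 0 0" --pt "0 0 0 0" --pt "0 0 0 0" --jaw 0.55

```text
clock: 10.25
eef_pos: [643.1, -40.5, 232.4]
tcp_rot: [3.141, 0.0, 1.739]
contact_force: [-0.4, 0.1, -0.4]
opening: 0.45
```

Call:
drive_tool --pt "0 0 0 0" --pt "0 0 0 0" --pt "0 0 0 0" --pt "0 0 0 0" --pt "0 0 0 0" --pt "0 0 0 0" --pt "0 0 0 0" --pt "0 0 0 0" --jaw 0

```text
clock: 10.92
eef_pos: [643.1, -40.5, 232.3]
tcp_rot: [3.142, -0.0, 1.739]
contact_force: [-0.1, 0.1, 0.2]
opening: 0.997
```

Call:
drive_tool --pt "0 0 -1 0" --pt "0 0 -1.5 0" --pt "0 0 -2 0" --pt "0 0 -2 0" --pt "0 0 -2 0" --pt "0 0 -2 0" --pt "0 0 -1.5 0" --pt "0 0 0 0" --pt "0 0 0 0" --pt "0 0 0 0"

```text
clock: 11.75
eef_pos: [642.7, -40.4, 351.6]
tcp_rot: [-3.141, -0.0, 1.739]
contact_force: [0.0, 0.2, 0.7]
opening: 1.003
```

```bash
python3 chk.py c3
```

```text
[642.6551259  -40.43936414 351.6272418 ] [-3.14072920e+00 -2.01138982e-04  1.73884512e+00] [0.02507048 0.17492659 0.69322022]
blue 190 (array([652.3, -42.1, 234.5]), array([624., -50., 205.]), array([661., -34., 250.]), array([200.80526316, 300.23684211]))
orange 0 0
rim 418 ((595.8828735351562, -47.3927116394043), (94.80628967285156, 97.13731384277344), 97.35719299316406)
```

View pics/c3.png

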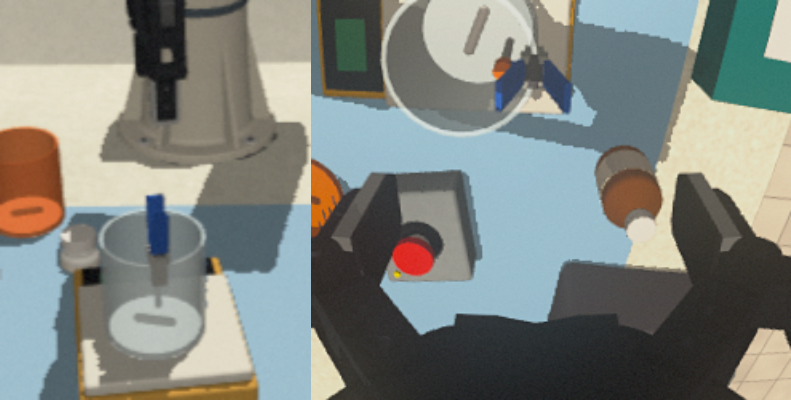

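The clip grips the rim at scene crop (157,235), the handles are in their free V, the probe hangs inside, and the beaker hasn't moved. The pivot is about 15 mm above the rim. Next is the button, with the jaws shut.

Call:
drive_tool --pt "-1.5 -0.8 0 0" --pt "-2.7 -1.5 0 0" --pt "-2.9 -1.6 0 0" --pt "-2.9 -1.6 0 0" --pt "-2.9 -1.6 0 0" --pt "-2.9 -1.6 0 0" --pt "-2.9 -1.5 0 0" --pt "-2.4 -1.3 0 0" --pt "-2 -1 0 0" --pt "0 0 0 0" --pt "0 0 0 0" --pt "0 0 0 0" --jaw 1

```text
clock: 12.85
eef_pos: [558.3, -288.6, 351.5]
tcp_rot: [-3.141, -0.001, 1.738]
contact_force: [-0.8, 0.1, -0.1]
opening: 0.001
```

Call:
drive_tool --pt "0 0 2 0" --pt "0 0 3 0" --pt "0 0 3.5 0" --pt "0 0 3.5 0" --pt "0 0 3.5 0" --pt "0 0 3.0 0" --pt "0 0 2.0 0" --pt "0 0 1 0" --pt "0 0 0 0" --pt "0 0 0 0" --pt "0 0 0 0"

```text
clock: 13.77
eef_pos: [559.6, -289.2, 138.9]
tcp_rot: [3.14, 0.001, 1.739]
contact_force: [-0.3, -0.3, 0.4]
opening: -0.005
```

Call:
drive_tool --pt "0 0 1.5 0" --pt "0 0 1.5 0" --pt "0 0 0.5 0" --pt "0 0 0 0" --pt "0 0 0 0"

```text
clock: 14.18
eef_pos: [559.0, -289.4, 103.4]
tcp_rot: [3.141, 0.001, 1.739]
contact_force: [0.5, -1.0, 0.5]
opening: 0.005
```

Call:
drive_tool --pt "0 0 0.3 0" --pt "0 0 0.3 0" --pt "0 0 0 0" --pt "0 0 0 0" --pt "0 0 0 0"

```text
clock: 14.6
eef_pos: [559.3, -289.6, 97.0]
tcp_rot: [3.14, 0.001, 1.739]
contact_force: [1.4, -0.5, 2.9]
opening: -0.003
```

Call:
drive_tool --pt "0 0 0.2 0" --pt "0 0 0.2 0" --pt "0 0 0.2 0" --pt "0 0 0 0" --pt "0 0 0 0" --pt "0 0 0 0" --pt "0 0 0 0"

```text
clock: 15.18
eef_pos: [559.1, -289.4, 90.6]
tcp_rot: [3.14, 0.001, 1.739]
contact_force: [3.1, -1.9, 5.6]
opening: -0.003
```

```bash
python3 - <<'E'
from h import *
s=r.sense();print(s['eef_pos'],s['contact_force'])
im,d,p=grab('scene')
a=cv2.resize(im[215:285,160:235],None,fx=8,fy=8,interpolation=cv2.INTER_CUBIC);save('b1',a)
E
```

```text
[ 559.10988463 -289.4341292    90.56916892] [ 3.08950519 -1.8686093   5.55863121]
```

View pics/b1.png

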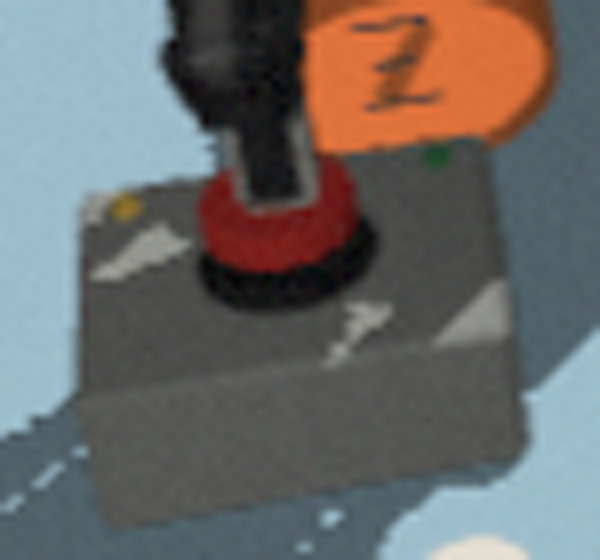

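Force is 5.6 N and the tips are at 73.6 mm, which is about 10.4 mm of travel. From this angle the stem is hidden by the black collar at (285,280). I'll cross-check the cap height by depth and recheck the clip and beaker.

```bash
python3 - <<'E'
from h import *
for n in('scene','top'):
    z0=dict(np.load(f'pics/{n}.npz'));im,d,p=grab(n)
    for t,(i,dd) in(('before',(z0['im'],z0['d'])),('now',(im,d))):
        P=cloud(dd,p);h=cv2.cvtColor(i,cv2.COLOR_RGB2HSV)
        m=((h[...,0]<5)|(h[...,0]>174))&(h[...,1]>170)&(h[...,2]>60)&(np.hypot(P[...,0]-558,P[...,1]+289)<18)&(P[...,2]<95)
        print(n,t,m.sum(),np.percentile(P[m][:,2],[50,80,95]).round(1) if m.sum() else '')
im,d,p=grab('wrist');P=wcloud(d,p);save('b2',cv2.resize(im,None,fx=1.25,fy=1.25))
E,F=[],[]
for _ in range(10): cams.grab_frame('top');s=r.sense();E.append(s['eef_pos']);F.append(s['contact_force'])
print(np.mean(E,0),np.mean(F,0),s['clock'])
E
python3 chk.py c4
```

```text
scene before 124 [85.8 86.7 87.3]
scene now 61 [75.  76.  76.9]
top before 145 [84.4 85.7 86.9]
top now 44 [73.6 75.2 79.3]
[ 559.11404791 -289.43844344   90.5918126 ] [ 3.32445144 -1.38488752  5.85229263] 15.8833
[ 559.11884233 -289.45407723   90.59822481] [3.14034403e+00 9.27185523e-04 1.73878453e+00] [ 2.77041641 -1.56846367  5.54843959]
blue 191 (array([651.8, -42. , 234.5]), array([623., -50., 206.]), array([663., -34., 249.]), array([200.7539267, 300.2408377]))
orange 0 0
rim 423 ((596.0147094726562, -47.339332580566406), (94.80120086669922, 97.55950164794922), 97.74568939208984)
```

View pics/b2.png

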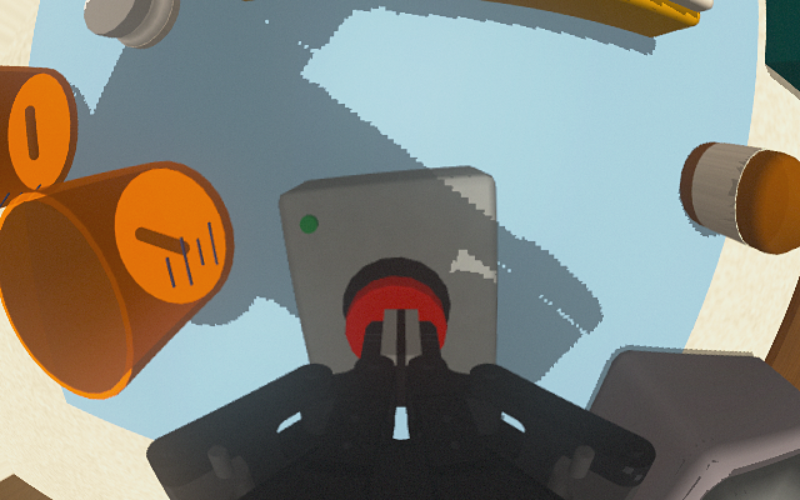

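View pics/c4.png

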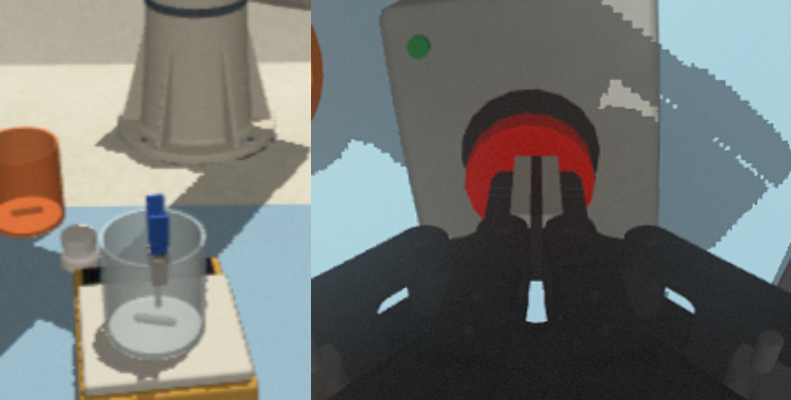

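The wrist view shows the shut fingertips on the red cap at (400,330). The clip and beaker are unchanged. By depth the cap has dropped 10.8 mm, the tips say 10.4 mm, and 5.85 N fits about 10 mm. All of these are inside 7–13 mm and the button has been held over 0.5 s, so I'll hand in.

```bash
python3 -c "
from rig import r,job
print(r.sense()['clock']); print(job.sign_off())"
```

```text
15.9833
the job is handed in; nothing more can be done
None
```

I took the clip off its stand and clipped it onto the far side of the beaker's rim. I then let it go and pressed the red button, and handed the job in at about 16 s with the button still held. No verdict was reported.

**Clip and beaker:** The last check showed the clip gripping the rim with its probe inside and its pivot about 15–18 mm above the rim. That is within the 24 mm limit, though a little higher than the 12 mm I aimed for. The beaker stands about 6 mm from the plate's centre and has not moved.

**Button:** Three estimates of its travel agree on about 10–11 mm:

| Check | Reading | Travel |
|---|---|---|
| Fingertip height | 73.6 mm | 10.4 mm |
| Cap depth, before and after | dropped 10.8 mm | 10.8 mm |
| Upward force | 5.85 N | about 10 mm |

**Not confirmed:** I could not see the white and green band on the stem, because the cap and collar hid it from the cameras. The button depth therefore rests on those three figures. I also did not re-measure the bottles and jars, but nothing was moved near them and they showed no sign of contact.

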